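# Code-stamp a tin in the hand press

### The job

To date-code the tall tin, lift the wooden crate's lid right open until it leans back on its stop, take the tall tin out, stand it gently upright on the press's bed in front of the nest and let go. Nudge it along the bed under the press head until it is fully home - touching the guide rod and the ball stud and held there by the spring roller - take the gripper away, then push the palm knob firmly down so that the die stamps the tin's lid. Let the knob spring right back up, and leave the tin upright and home in the nest, the lid open, and the flat tins, jar and screwdriver undisturbed.

Things in the scene. Friction and masses are not known exactly. Their poses are not given: they have to be found in the camera images.
- crate: Low wooden crate fixed to the bench, 172 mm (x) by 256 mm (y). Walls 30 mm high, floor 8 mm thick, dividers 27 mm high making 2 x 3 cells 74 mm square, centred at x = -41 or +41 and y = -83, 0 or +83 mm. Origin: centre of its underside, on the bench. Its front (-x, with the lid's lift tab) faces the robot; z up. Two low sloped stop blocks reach 40 mm out behind its back wall.
- crate_lid (a joint): Opening angle of the crate's hollow wooden lid (172 x 256 mm, 44 mm high, 0.5 kg): 0 shut, 1.83 rad (105 degrees) leaning back on the stop blocks. Hinged on the crate's back rim, it opens upward, away from the robot. The hinge is free: let go, the lid falls shut below about 1.2 rad and open onto its stop above about 1.3 rad. Lifting takes 2 to 3 N at the tab.
- lid_hinge (a point): Middle of the lid's hinge line, at the top of the crate's back wall (86 mm behind the crate's origin along its x, 30 mm above the bench). The hinge line runs along the crate's y.
- lid_tab (a point): Middle of the wooden lift tab on the lid's front: a flat tongue 20 mm wide (crate's y), 14 mm thick, 34 mm long; this point is 19 mm out from the lid's front wall. Lid shut: it points to the crate's -x, 60 mm above the bench, 14 mm below the lid's top, 191 mm in front of the hinge and 30 mm above it. It can be pinched by its two sides from straight above at every lid angle.
- tall_tin: The tin to stamp: plain steel tin with a slip lid, 60 mm across, 55 mm high, about 0.25 kg. Origin: centre of its underside; z its own axis, up when upright. It starts upright in one of the crate's cells (its top 63 mm above the bench, 33 mm above the crate walls) under the closed lid.
- flat_tin_a: Flat tin, 60 mm across, only 20 mm high, in another cell of the crate; stays there. Origin: centre of its underside.
- flat_tin_b: Second flat tin of the same size, in another cell of the crate; stays there. Origin: centre of its underside.
- press: Hand press of grey cast iron, fixed to the bench. Origin: on the bench below the nest centre; z up; -x is its open mouth, +x its column (from x = 80 mm), so a tin is pushed home along the press's +x. Base plate 15 mm thick, 140 mm wide, from x = -130 to +135 mm; its top is the flat bed, clear overhead in front of x = -25 mm.
- overarm (a point): Middle of the front end of the press's overarm, at press x = -22 mm. The overarm is 40 mm wide, runs back to the column, underside 112 mm and top 150 mm above the bench, and carries the ram over the nest. So the gripper cannot come down over the nest from straight above; a pusher that leans back towards the mouth by about 25 degrees clears it.
- nest (a point): Nest centre on the bed's surface, 15 mm above the bench, straight below the die: where the centre of the tin's underside is when the tin is home.
- guide_rod: Fixed steel guide rod, 12 mm thick, level, along the press's x on its -y side: its axis at y = -36 mm, 22 mm above the bed, from x = -45 to +20 mm, with its front end bent outward to x = -62, y = -42 mm. The tin slides along it, touching it with its side. Origin and axes are the press's.
- back_stud: Fixed ball-ended stop screw in a steel block, straight behind the nest. The ball (6 mm radius) has its centre 36 mm behind the nest centre along the press's +x, 22 mm above the bed; the block is 32 mm high. Origin and axes are the press's.
- roller: Spring roller: ball-shaped wheel, 6 mm radius, origin at its centre, 22 mm above the bed. It slides along the press's y on a spring, in a block 47 to 69 mm to the +y side, 36 mm high over the bed. Free, its centre is at press x = -22, y = +26 mm. Tin home: pushed back 2 mm, it presses the tin on rod and stud with 3 to 4 N. Getting the tin past it takes 5 to 10 N; then the stud stops it hard.
- ram (a joint): Downward travel of the press's ram, 0 up (at rest), 0.030 m at its stop. A spring lifts it back: about 2 N to start it, about 4.5 N after 22 mm, where the die meets the lid of a tin standing on the bed. Press on to about 12 N altogether.
- palm_knob (a point): Middle of the top of the ram's black mushroom-shaped palm knob, 48 mm across, over the nest centre, 212 mm above the bench when up.
- die: Brass stamping die under the ram, 26 mm across, 10 mm thick. Origin: centre of its lower face, 77 mm above the bed when up (22 mm above the lid of a tin on the bed).
- jar: Glass jar with a steel cap, 60 mm across, 75 mm high, on the bench beside the press; leave it alone. Origin: centre of its underside.
- screwdriver: Screwdriver, 160 mm long, lying along its x axis on the bench beyond the press; leave it alone.

How it is judged:
On the way, in this order (a step that is already met when the one before it is completed fails the run):
1. the crate's lid is open and rests on its stop (value of joint crate_lid above 1.78 rad and velocity of joint crate_lid below 0.1 rad/s), for 0.3 s.
2. the tall tin stands upright on the press's bed in front of the nest, let go (contact force between tall_tin and press above 0.5 N and angle between tall_tin's own z axis and vertical below 0.1 rad and horizontal distance between tall_tin and nest above 0.015 m and linear speed of tall_tin below 0.02 m/s and contact force between the fingers and tall_tin below 0.1 N), for 0.2 s.
3. the tin is home: it touches the guide rod, the ball stud and the roller, with no hand on it (horizontal distance between tall_tin and nest below 0.003 m and angle between tall_tin's own z axis and vertical below 0.06 rad and contact force between tall_tin and guide_rod above 0.2 N and contact force between tall_tin and back_stud above 0.2 N and contact force between tall_tin and roller above 0.2 N and contact force between the fingers and tall_tin below 0.1 N), for 0.2 s.
4. the die is pressed on the lid of the seated tin (contact force between die and tall_tin above 2 N and horizontal distance between tall_tin and nest below 0.003 m), for 0.05 s.
At the end, for the whole second after the job is handed in: The tall tin stands upright (within 0.06 rad) and still on the bed, its centre within 3 mm of the nest centre, touching the guide rod, the ball stud and the roller (over 0.2 N each) with the gripper off it; the ram is back up (under 3 mm of travel); the crate's lid rests open (over 1.78 rad) (all of step 3 and value of joint crate_lid above 1.78 rad and value of joint ram below 0.003 m and linear speed of tall_tin below 0.01 m/s).
It fails at once if the tall tin is dropped or knocked flying: it moves faster than 0.6 m/s with no finger on it (linear speed of tall_tin above 0.6 m/s and contact force between the fingers and tall_tin below 0.1 N).
It fails at once if the tall tin is tipped over (angle between tall_tin's own z axis and vertical above 0.7 rad).
It fails at once if a flat tin is taken from its cell or knocked about (distance of any of flat_tin_a, flat_tin_b from where it was at the start of the episode above 0.03 m).
It fails at once if the jar or the screwdriver is disturbed (distance of any of jar, screwdriver from where it was at the start of the episode above 0.02 m).
It also fails if it takes over 72 s, if anything falls off the work surface, if the arm or the gripper's body presses on something with over 40 N, if the wrist force passes 120 N, or if a joint passes its speed limit or range.

### The arm

A 6-joint arm with a two-finger parallel gripper is mounted at the origin on the work surface. World frame = base frame: x ahead of the robot, y to its left, z up, the work surface at z = 0. Lengths are in m, angles in rad, forces in N, time in s.
With the tool pointing down it reaches from about 0.25 to 0.725 m from the base axis. Payload 4 kg.
Tool frame: the origin (TCP) lies at the very end of the fingers, on their centre line; the grasp point (between the pads) lies 19 mm behind it; z points along the fingers, y is the direction in which the jaws open and shut (so a half turn about z gives the same grasp; the last joint's range is limited). The gripper opens to 85 mm and grips with 20 to 120 N. Pads are 22 mm wide; open, the fingers measure 114 mm over their backs; the gripper's body (76 mm by 85 mm) begins 54 mm behind the grasp point. The pads swing forward as they close: fully open they stand 13 mm farther back than shut.
Start: joints at [1.17, 0.241, 0.005, 1.335, 0, 1.571], TCP at [0.195, 0.46, 0.231] pointing down, gripper open.
Joint ranges: [-2.72, 2.72], [-1.05, 1.87], [-1.09, 1.28], [-1.99, 2.15], [-1.42, 1.44], [-3.14, 3.14]. Speed limits (rad/s): [2.79, 2.79, 3.14, 3.14, 3.14, 3.14].

### API

Orientations are given as a rotation vector (axis times angle).
In Python, from cell import sensors, cams, order, nets gives the robot as it stands. The module is installed in compiled form; this text tells all that it offers.
- The arm moves only by the tool move_arm, never from a script. Its argument "deltas" is a list of rows, each a list of 5 numbers: the shift along the tool's x, y, z in m, then the turn about the tool's z in rad, then the finger opening in m, from 0 to 0.0854. In form: [[x, y, z, twist, fingers], ...]. A call has 1 to 10 rows; each row shifts and turns the commanded pose from where the row before left it, along the tool's axes as they then stand; what a row does not reach is not made up. A row lasts 1/12 s, in which the tool goes at most 41.7 mm and 7.16 degrees, less where a joint would pass 70% of its speed; a pose out of reach is approached as far as the arm can. A call is refused whole if a number of a shift passes 0.0417 or a number of a turn 0.125, either way. A call with a gripper value outside its range is refused whole. The fingers move at their own pace and stop on an object; "force" is the grip in N (left out, the last holds). Time passes only in rows, so rows that do not move let the fingers close. It gives the time, the measured TCP pose, the force and the opening at its end, in the units of the state.
- sensors.get_state(): the state, without advancing time (a new reading comes with each control period).
- cams.read_camera(name): name is "side" or "top"; returns a dict with "image" (384x512x3 uint8, red, green, blue), "fx", "fy", "cx", "cy" (pixels), "R" (3x3) and "t" (3): a world point X has camera coordinates R X + t. Camera axes: x right, y down, z forward; pixel columns grow to the right and rows downward; lengths in m; the calibration is good to about 2 mm. A picture is of the moment at which its call begins. There is no depth.
- order.close_job(): hands the job in, once; it reports no verdict.
Trained networks look in a picture, given as the dict that the camera call returned (one of the last four; its "shot" number tells which), for a name from the list of things; names that differ only in an ending like _2 or _b are one class to them, and where a whole thing is asked for, a point or a joint stands for the part that bears it (a point fixed in the world has none). Each returns a list of dicts, best first, with "confidence" (0 to 1); they miss things now and then, are a little off and sometimes report something else, mostly with a low value. They report only what shows in the picture. A call takes as long as a camera call.
- nets.silhouettes(picture, query): "pixels" (384x512 bool, what is visible of it) and "point" ([column, row] in pixels, amid what is visible of it).
The state is a dict: "t": time; "q": joint angles; "qd": joint speeds; "joint_efforts": joint torques, N m; "tool_pos": TCP position; "tcp_rot": TCP orientation; "contact_force": force on the tool from outside, world axes, zero at the start; "torque": the same for the moment, N m; "finger_gap": finger opening in m.
Only numpy, scipy, OpenCV 4.12 (cv2) and the standard library are available. Lean on these libraries where they do the work, as an engineer would, in place of code of your own. Each camera call takes 0.05 s, during which the arm holds its last target. There are 200 camera calls.

## Working session

There is one attempt and no reset: what is moved stays moved. The work goes in short steps, Python scripts to look and compute and a tool call to move; the robot and the scene stay as the last step left them, time stands still between calls to the robot, and variables do not carry over. Pictures are saved under pics/ and viewed, about 8 in all and at most 12, crops included, and the job is handed in when it is done.

Besides the shell and the picture viewer there is one more tool, called after "Emit:" as a command line: name --pt "numbers of a row" for each row, then --argument value for the rest. move_arm: Moves the arm, as the interface text tells. Its arguments: {"type":"object","properties":{"deltas":{"type":"array","items":{"type":"array","items":{"type":"number"}}},"force":{"type":"number"}},"required":["deltas"]}

```bash
mkdir -p pics; python3 - <<'E'
from cell import sensors,cams,nets
import cv2,numpy as np
s=sensors.get_state();print(s)
for n in("side","top"):
    p=cams.read_camera(n);cv2.imwrite(f"pics/{n}0.png",p["image"][:,:,::-1])
    print(n,p["fx"],p["fy"],p["cx"],p["cy"],np.round(p["R"],4).tolist(),np.round(p["t"],4).tolist())
    for q in("lid_tab","press","overarm","palm_knob","crate","guide_rod","roller","back_stud","jar","screwdriver","nest","lid_hinge"):
        try:print(q,[(np.round(d["point"],1).tolist(),round(d["confidence"],2),int(d["pixels"].sum())) for d in nets.silhouettes(p,q)[:2]])
        except Exception as e:print(q,e)
E
```

```text
{'t': 0.0, 'q': array([ 1.16999423e+00,  2.41424163e-01,  3.72061007e-03,  1.33523615e+00,
       -6.90316770e-06,  1.57079310e+00]), 'qd': array([ 0.00068759,  0.00232856,  0.00038108,  0.0001481 , -0.00130789,
        0.00110105]), 'joint_efforts': array([-3.74949350e-04, -3.72319257e+01,  2.52405900e+01,  1.70366687e-02,
       -1.55681860e-04,  3.43981100e-06]), 'tool_pos': array([0.19482723, 0.45977582, 0.23040603]), 'tcp_rot': array([-0.62528396, -3.07830722,  0.00330114]), 'contact_force': array([ 0.0084123 ,  0.31551084, -0.03078982]), 'torque': array([0.00304768, 0.03341463, 0.0111507 ]), 'finger_gap': 0.08516660718133427}
side 477.32893818716633 477.32893818716633 259.63662625903265 189.68536178719268 [[0.9049, -0.4254, -0.0083], [-0.3428, -0.7173, -0.6066], [0.2521, 0.5518, -0.7949]] [-0.5389, 0.1935, 1.0197]
lid_tab [([261.8, 297.6], 0.69, 11668)]
press [([167.0, 147.7], 0.86, 6800)]
overarm [([165.5, 149.7], 0.95, 6775)]
palm_knob [([167.7, 105.7], 0.72, 379)]
crate [([262.6, 294.3], 0.84, 12551)]
guide_rod [([186.4, 138.3], 0.77, 181), ([153.9, 150.3], 0.17, 139)]
rolle
[... 265 characters left out ...]
5, 12470)]
lid_hinge []
top 387.48882046687487 387.48882046687487 253.02767728028536 199.644365076006 [[0.0005, -0.9994, -0.0348], [-0.9913, 0.0041, -0.1319], [0.132, 0.0345, -0.9907]] [-0.0608, 0.5705, 0.9308]
lid_tab [([340.1, 236.4], 0.56, 8247)]
press [([161.9, 256.3], 0.91, 6303)]
overarm [([162.2, 253.0], 0.61, 6209)]
palm_knob [([140.1, 250.5], 0.82, 401)]
crate [([341.4, 237.5], 0.69, 8428), ([155.7, 272.4], 0.51, 19)]
guide_rod [([155.2, 231.4], 0.45, 172)]
roller []
back_stud [([136.7, 247.6], 0.6, 408), ([159.7, 267.8], 0.37, 68)]
jar [([220.6, 150.4], 0.92, 531)]
screwdriver [([164.4, 148.1], 0.68, 419)]
nest [([162.6, 257.4], 0.71, 6253)]
lid_hinge [([343.1, 235.9], 0.72, 8476)]
```

View pics/side0.png

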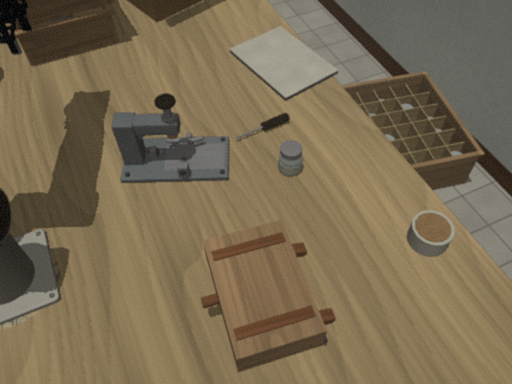

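View pics/top0.png

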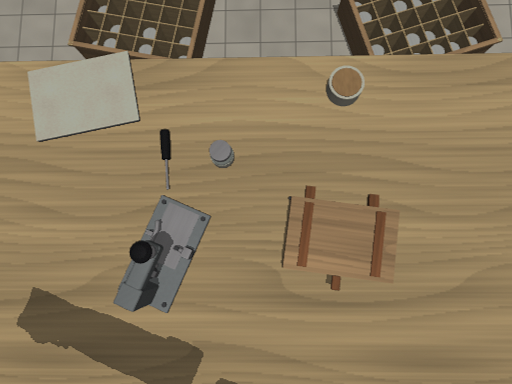

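The top view shows the press at left: mouth up-right at about (187,207), knob at (140,252), column toward the lower left. The crate is at right, with its tab at (335,282). The side view agrees: knob at (165,102), tab at (209,300). Next I fit poses to the silhouettes.

```bash
cat > h.py <<'E'
import numpy as np,cv2
from scipy.optimize import minimize
def box(a,b,c,d,e,f): return np.array([[x,y,z] for x in(a,b) for y in(c,d) for z in(e,f)],float)
def cyl(x,y,r,z0,z1): 
    t=np.linspace(0,6.283,17);return np.array([[x+r*np.cos(k),y+r*np.sin(k),z] for k in t for z in(z0,z1)])
def W(p,X):
    c,s=np.cos(p[2]),np.sin(p[2]);X=np.atleast_2d(X)
    return np.c_[p[0]+c*X[:,0]-s*X[:,1],p[1]+s*X[:,0]+c*X[:,1],X[:,2]]
def proj(c,X):
    q=np.atleast_2d(X)@np.array(c["R"]).T+np.array(c["t"]);return np.c_[c["fx"]*q[:,0]/q[:,2]+c["cx"],c["fy"]*q[:,1]/q[:,2]+c["cy"]]
def ray(c,uv,z):
    R=np.array(c["R"]);o=-R.T@np.array(c["t"]);d=R.T@np.array([(uv[0]-c["cx"])/c["fx"],(uv[1]-c["cy"])/c["fy"],1]);return o+d*(z-o[2])/d[2]
def render(c,p,parts,S=4):
    m=np.zeros((384*S,512*S),np.uint8)
    for X in parts: cv2.fillConvexPoly(m,cv2.convexHull(np.round((proj(c,W(p,X))+.5)*S).astype(np.int32)),255)
    return cv2.resize(m,(512,384),interpolation=cv2.INTER_AREA)/255.
def fit(obs,parts,p0):
    def cost(p): 
        s=0
        for c,m in obs:
            r=render(c,p,parts);s+=1-np.minimum(r,m).sum()/np.maximum(r,m).sum()
        return s/len(obs)
    sim=np.array([p0]+[np.array(p0)+d for d in np.diag([.02,.02,.15])])
    r=minimize(cost,p0,method="Nelder-Mead",options=dict(initial_simplex=sim,xatol=2e-4,fatol=1e-5));return r.x,r.fun
PRESS=[box(-.130,.135,-.07,.07,0,.015),box(-.022,.135,-.02,.02,.112,.150),box(.08,.135,-.02,.02,0,.15),cyl(0,0,.024,.198,.212),cyl(0,0,.008,.15,.2)]
CRATE=[box(-.086,.086,-.128,.128,0,.074),box(-.12,-.086,-.01,.01,.053,.067)]
E
python3 - <<'E'
from h import *
from cell import cams,nets
C={n:cams.read_camera(n) for n in("top","side")}
for q,parts,p0 in(("press",PRESS,None),("crate",CRATE,None)):
    M={n:nets.silhouettes(C[n],q)[0]["pixels"].astype(float) for n in C}
    if q=="press": a=ray(C["top"],(140,251),.212);p0=[a[0],a[1],2.7]
    else: a=ray(C["top"],(341,237),.07);p0=[a[0],a[1],0]
    for k in(["top","side"],["top"],["side"]):
        x,f=fit([(C[n],M[n]) for n in k],parts,p0);print(q,k,np.round(x,4),round(f,3))
        if len(k)==2:
            for n in C:
                im=C[n]["image"][:,:,::-1].copy() if q=="press" else im_[n]
                for X in parts: cv2.polylines(im,[cv2.convexHull(np.round(proj(C[n],W(x,X))).astype(np.int32))],True,(0,255,0) if q=="press" else (255,255,0),1)
                globals().setdefault("im_",{})[n]=im
    print("start",p0)
o=np.hstack([im_["top"][170:330,100:420],im_["side"][80:240,100:320]]);o=cv2.resize(np.hstack([im_["top"][180:320,100:240],im_["side"][85:225,100:240]]),None,fx=2.8,fy=2.8,interpolation=cv2.INTER_CUBIC)
o2=cv2.resize(np.hstack([im_["top"][180:320,270:410],im_["side"][220:360,195:335]])[:,:],None,fx=1.4,fy=1.4)
v=np.zeros((o.shape[0]+o2.shape[0],o.shape[1],3),np.uint8);v[:o.shape[0]]=o;v[o.shape[0]:,:o2.shape[1]]=o2
cv2.imwrite("pics/fit.png",v)
E
```

```text
press ['top', 'side'] [0.4433 0.1628 2.7238] 0.06
press ['top'] [0.4433 0.1627 2.7255] 0.03
press ['side'] [0.442  0.166  2.7382] 0.082
start [np.float64(0.44304791438295216), np.float64(0.16102819833188214), 2.7]
crate ['top', 'side'] [ 0.4726 -0.2702 -0.1356] 0.045
crate ['top'] [ 0.4732 -0.2711 -0.1381] 0.043
crate ['side'] [ 0.4714 -0.2697 -0.1339] 0.039
start [np.float64(0.4760939774864596), np.float64(-0.2709193311775301), 0]
```

View pics/fit.png

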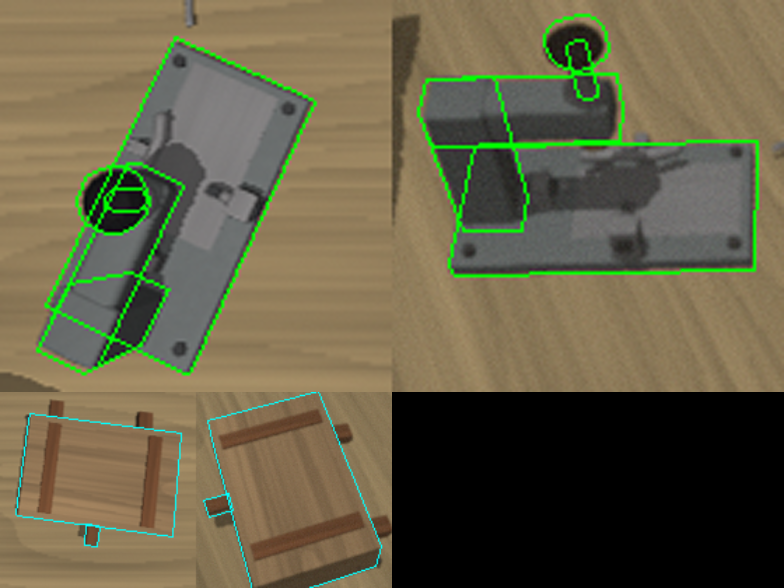

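Both fits line up well with the pictures: press at (0.443, 0.163, yaw 2.725), crate at (0.4725, -0.270, yaw -0.136). Next is a planner, which I'll use for the approach to the tab.

```bash
cat > plan.py <<'E'
from h import *
from scipy.spatial.transform import Rotation as Ro
P=np.array([.4433,.1630,2.7255]);K=np.array([.4726,-.2703,-.1360])
def now():
    from cell import sensors
    s=sensors.get_state();R=Ro.from_rotvec(s["tcp_rot"]).as_matrix();return s,s["tool_pos"].copy(),np.arctan2(R[1,1],R[0,1])
def plan(wps,vmax=.04,cur=None):
    """wps: (x,y,z,yaw_of_tool_y,gap[,n]); prints rows in tool axes"""
    if cur is None: s,p,y=now();print("at",np.round(p,4),round(y,3),"F",np.round(s["contact_force"],1),"gap",round(s["finger_gap"],4),"t",round(s["t"],2))
    else: p,y=np.array(cur[:3]),cur[3]
    for w in wps:
        t=np.array(w[:3]);dy=(w[3]-y+np.pi)%(2*np.pi)-np.pi
        if len(w)>6: dy=w[3]-y
        n=w[5] if len(w)>5 else 1
        n=max(n,int(np.ceil(np.linalg.norm(t-p)/vmax)),int(np.ceil(abs(dy)/.12)));d=(t-p)/n;rows=[]
        for i in range(n):
            X=np.array([np.sin(y),-np.cos(y),0])*-1;Y=np.array([np.cos(y),np.sin(y),0])
            rows.append([round(float(v),4) for v in(d@X,d@Y,-d[2],-dy/n,w[4])]);y+=dy/n
        p=t;print(n,rows)
E
python3 - <<'E'
from plan import *
t=W(K,[-.105,0,.06])[0];yw=K[2]+np.pi/2;print(t)
plan([(t[0],t[1],.16,yw,.06),(t[0],t[1],.041,yw,.06,5)])
pts=[]
for th in np.linspace(0,1.80,25)[1:]:
    a=2.986-th;r=.1933;x=W(K,[.086+r*np.cos(a),0,.03+r*np.sin(a)-.019])[0];pts.append((*x,yw,.0))
plan(pts,cur=(t[0],t[1],.041,yw))
E
```

```text
[ 0.36856954 -0.25606398  0.06      ]
at [0.1951 0.4604 0.2313] 1.17 F [-0.   0.7  0.2] gap 0.0854 t 1.6
19 [[-0.0231, -0.0312, 0.0038, -0.0139, 0.06], [-0.0227, -0.0315, 0.0038, -0.0139, 0.06], [-0.0222, -0.0318, 0.0038, -0.0139, 0.06], [-0.0218, -0.0321, 0.0038, -0.0139, 0.06], [-0.0213, -0.0324, 0.0038, -0.0139, 0.06], [-0.0209, -0.0327, 0.0038, -0.0139, 0.06], [-0.0204, -0.033, 0.0038, -0.0139, 0.06], [-0.02, -0.0333, 0.0038, -0.0139, 0.06], [-0.0195, -0.0335, 0.0038, -0.0139, 0.06], [-0.019, -0.0338, 0.0038, -0.0139, 0.06], [-0.0186, -0.0341, 0.0038, -0.0139, 0.06], [-0.0181, -0.0343, 0.0038, -0.0139, 0.06], [-0.0176, -0.0346, 0.0038, -0.0139, 0.06], [-0.0171, -0.0348, 0.0038, -0.0139, 0.06], [-0.0166, -0.035, 0.0038, -0.0139, 0.06], [-0.0162, -0.0353, 0.0038, -0.0139, 0.06], [-0.0157, -0.0355, 0.0038, -0.0139, 0.06], [-0.0152, -0.0357, 0.0038, -0.0139, 0.06], [-0.0147, -0.0359, 0.0038, -0.0139, 0.06]]
5 [[0.0, 0.0, 0.0238, -0.0, 0.06], [0.0, 0.0, 0.0238, -0.0, 0.06], [0.0, 0.0, 0.0238, -0.0, 0.06], [0.0, 0.0, 0.0238, -0.0, 0.06], [0.0, 0.0, 0.0238, -0.0, 0.06]]
1 [[-0.0028, -0.
[... 222 characters left out ...]
[[-0.0087, 0.0, -0.0116, -0.0, 0.0]]
1 [[-0.0095, -0.0, -0.0109, -0.0, 0.0]]
1 [[-0.0103, 0.0, -0.0102, -0.0, 0.0]]
1 [[-0.0111, 0.0, -0.0094, -0.0, 0.0]]
1 [[-0.0117, -0.0, -0.0085, -0.0, 0.0]]
1 [[-0.0123, 0.0, -0.0076, -0.0, 0.0]]
1 [[-0.0129, 0.0, -0.0067, -0.0, 0.0]]
1 [[-0.0133, 0.0, -0.0057, -0.0, 0.0]]
1 [[-0.0137, -0.0, -0.0047, -0.0, 0.0]]
1 [[-0.014, -0.0, -0.0036, -0.0, 0.0]]
1 [[-0.0143, 0.0, -0.0026, -0.0, 0.0]]
1 [[-0.0144, -0.0, -0.0015, -0.0, 0.0]]
1 [[-0.0145, 0.0, -0.0004, -0.0, 0.0]]
1 [[-0.0145, -0.0, 0.0007, -0.0, 0.0]]
1 [[-0.0144, 0.0, 0.0018, -0.0, 0.0]]
1 [[-0.0142, -0.0, 0.0028, -0.0, 0.0]]
1 [[-0.014, -0.0, 0.0039, -0.0, 0.0]]
1 [[-0.0136, 0.0, 0.0049, -0.0, 0.0]]
```

Emit:
move_arm --pt "-0.023 -0.031 0 -0.014 0.06" --pt "-0.0227 -0.0315 0 -0.014 0.06" --pt "-0.0222 -0.0318 0 -0.014 0.06" --pt "-0.0218 -0.0321 0 -0.014 0.06" --pt "-0.0213 -0.0324 0 -0.014 0.06" --pt "-0.0209 -0.0327 0 -0.014 0.06" --pt "-0.0204 -0.033 0 -0.014 0.06" --pt "-0.02 -0.0333 0 -0.014 0.06" --pt "-0.0195 -0.0335 0 -0.014 0.06" --pt "-0.019 -0.0338 0 -0.014 0.06" --force 30

```text
t: 2.43
tool_pos: [0.2862, 0.0818, 0.2317]
tcp_rot: [0.406, 3.114, 0.001]
contact_force: [1.8, 1.2, 0.1]
finger_gap: 0.0604
```

Emit:
move_arm --pt "-0.0186 -0.034 0.008 -0.014 0.06" --pt "-0.018 -0.0343 0.008 -0.014 0.06" --pt "-0.0176 -0.0346 0.008 -0.014 0.06" --pt "-0.017 -0.0348 0.008 -0.014 0.06" --pt "-0.0166 -0.035 0.008 -0.014 0.06" --pt "-0.016 -0.0353 0.008 -0.014 0.06" --pt "-0.0157 -0.0355 0.008 -0.014 0.06" --pt "-0.015 -0.0357 0.008 -0.014 0.06" --pt "-0.0147 -0.036 0.008 -0.014 0.06" --pt "0 0 0 0 0.06"

```text
t: 3.27
tool_pos: [0.3695, -0.2615, 0.1576]
tcp_rot: [0.22, 3.134, -0.004]
contact_force: [0.6, -1.2, -0.6]
finger_gap: 0.0598
```

```bash
python3 - <<'E'
from plan import *
t=W(K,[-.105,0,.06])[0];yw=K[2]+np.pi/2;print(t)
plan([(t[0],t[1],.10,yw,.06),(t[0],t[1],.041,yw,.06,3)])
E
```

```text
[ 0.36856954 -0.25606398  0.06      ]
at [ 0.3695 -0.2615  0.1576] 1.43 F [ 0.6 -1.2 -0.6] gap 0.0598 t 3.27
2 [[0.0009, 0.0026, 0.0288, -0.0022, 0.06], [0.0009, 0.0026, 0.0288, -0.0022, 0.06]]
3 [[0.0, 0.0, 0.0197, -0.0, 0.06], [0.0, 0.0, 0.0197, -0.0, 0.06], [0.0, 0.0, 0.0197, -0.0, 0.06]]
```

Emit:
move_arm --pt "0.001 0.0025 0.029 0 0.06" --pt "0.001 0.0025 0.029 0 0.06" --pt "0 0 0.02 0 0.06" --pt "0 0 0.02 0 0.06" --pt "0 0 0.019 0 0.06" --pt "0 0 0 0 0.06" --pt "0 0 0 0 0.0" --pt "0 0 0 0 0.0" --pt "0 0 0 0 0.0" --pt "0 0 0 0 0.0" --force 30

```text
t: 4.1
tool_pos: [0.3674, -0.2561, 0.0445]
tcp_rot: [0.215, 3.134, -0.021]
contact_force: [-5.6, -14.4, -2.2]
finger_gap: 0.0193
```

```bash
python3 - <<'E'
from plan import *
plan([])
E
```

```text
at [ 0.3674 -0.2561  0.0445] 1.433 F [ -5.6 -14.4  -2.2] gap 0.0193 t 4.1
```

Emit:
move_arm --pt "-0.003 0 -0.014 0 0" --pt "-0.004 0 -0.014 0 0" --pt "-0.005 0 -0.0135 0 0" --pt "-0.006 0 -0.013 0 0" --pt "-0.007 0 -0.013 0 0" --pt "-0.008 0 -0.012 0 0" --pt "-0.0085 0 -0.0115 0 0" --pt "-0.0095 0 -0.011 0 0" --pt "-0.01 0 -0.01 0 0" --pt "-0.011 0 -0.0095 0 0"

```text
t: 4.93
tool_pos: [0.4388, -0.2659, 0.1663]
tcp_rot: [0.216, 3.132, -0.02]
contact_force: [0.1, -17.1, -7.2]
finger_gap: 0.0192
```

```bash
python3 - <<'E'
from plan import *
s,p,y=now();plan([])
d=p+[0,0,.019];l=W([0,0,-K[2]],(d-[K[0],K[1],0]))[0]-[.086,0,.03];print(l,np.hypot(l[0],l[2]),2.986-np.arctan2(l[2],l[0]))
E
```

```text
at [ 0.4388 -0.2659  0.1663] 1.433 F [  0.1 -17.1  -7.2] gap 0.0192 t 4.93
[-0.12010327 -0.00024597  0.1552665 ] 0.19629692143690683 0.7568127362216766
```

Emit:
move_arm --pt "-0.0115 -0.001 -0.0085 0 0" --pt "-0.0125 -0.001 -0.0075 0 0" --pt "-0.013 0 -0.0065 0 0" --pt "-0.0135 0 -0.0055 0 0" --pt "-0.0135 0 -0.0045 0 0" --pt "-0.014 0 -0.0035 0 0" --pt "-0.0145 0 -0.0025 0 0" --pt "-0.0145 0 -0.0015 0 0" --pt "-0.0145 0 -0.0005 0 0" --pt "-0.0145 0 0.0005 0 0"

```text
t: 5.77
tool_pos: [0.573, -0.2844, 0.207]
tcp_rot: [0.216, 3.132, -0.013]
contact_force: [-1.7, -9.4, 1.0]
finger_gap: 0.0193
```

Emit:
move_arm --pt "-0.0145 0 0.002 0 0" --pt "-0.014 0 0.003 0 0" --pt "-0.012 0 0.0035 0 0" --pt "-0.008 0 0.003 0 0" --pt "0 0 0 0 0" --pt "0 0 0 0 0"

```text
t: 6.27
tool_pos: [0.6226, -0.2913, 0.1961]
tcp_rot: [0.215, 3.127, -0.013]
contact_force: [0.9, -9.5, 3.5]
finger_gap: 0.0194
```

```bash
python3 - <<'E'
from plan import *
s,p,y=now();plan([])
d=p+[0,0,.019];l=W([0,0,-K[2]],(d-[K[0],K[1],0]))[0]-[.086,0,.03];print(l,np.hypot(l[0],l[2]),2.986-np.arctan2(l[2],l[0]))
E
```

```text
at [ 0.6226 -0.2913  0.1961] 1.433 F [ 0.9 -9.5  3.5] gap 0.0194 t 6.27
[ 0.06543077 -0.00051514  0.18509851] 0.19632280167601326 1.7549856508266208
```

Emit:
move_arm --pt "-0.007 0 0.003 0 0" --pt "-0.004 0 0.0015 0 0" --pt "0 0 0 0 0" --pt "0 0 0 0 0.05" --pt "0 0 0 0 0.05" --pt "0 0 0 0 0.05" --pt "0 0 -0.02 0 0.06" --pt "0 0 -0.03 0 0.06" --pt "0.01 0 -0.03 0 0.06" --pt "0.03 0 0 0 0.06"

```text
t: 7.1
tool_pos: [0.5983, -0.2841, 0.2747]
tcp_rot: [0.207, 3.12, -0.008]
contact_force: [0.5, -0.8, 2.8]
finger_gap: 0.06
```

Emit:
move_arm --pt "0.04 0 0 0 0.085" --pt "0.04 0 0 0 0.085" --pt "0.04 0 0 0 0.085" --pt "0.04 0 0 0 0.085" --pt "0.04 0 0 0 0.085" --pt "0.04 0 0 0 0.085"

```text
t: 7.6
tool_pos: [0.3523, -0.2495, 0.2678]
tcp_rot: [-0.21, -3.135, -0.0]
contact_force: [0.2, -0.8, 0.7]
finger_gap: 0.0847
```

```bash
python3 - <<'E'
from plan import *
from cell import cams,nets
plan([])
for n in("top","side"):
    c=cams.read_camera(n);cv2.imwrite(f"pics/{n}1.png",c["image"][:,:,::-1])
    for q in("tall_tin","flat_tin_a","crate_lid"):
        for d in nets.silhouettes(c,q)[:3]:
            r=ray(c,d["point"],{"tall_tin":.05,"flat_tin_a":.028,"crate_lid":.1}[q]);l=W([0,0,-K[2]],r-[K[0],K[1],0])[0]
            print(n,q,np.round(d["point"],1),round(d["confidence"],2),d["pixels"].sum(),np.round(l*1000))
a=cv2.imread("pics/top1.png")[150:350,230:430];b=cv2.imread("pics/side1.png")[180:380,160:360]
cv2.imwrite("pics/both1.png",cv2.resize(np.hstack([a,b]),None,fx=2,fy=2,interpolation=cv2.INTER_CUBIC))
E
```

```text
at [ 0.3523 -0.2495  0.2678] 1.437 F [ 0.2 -0.8  0.7] gap 0.0847 t 7.6
top tall_tin [303.2 251.3] 0.73 531 [-42.  82.  50.]
top flat_tin_a [369.5 258. ] 0.95 516 [-35. -82.  28.]
top flat_tin_a [341.3 225.7] 0.78 452 [34. -6. 28.]
top crate_lid [357.9 179.5] 0.87 6081 [139. -19. 100.]
side tall_tin [228.  263.3] 0.81 933 [-49.  73.  50.]
side flat_tin_a [275.6 289.2] 0.88 714 [30. -2. 28.]
side flat_tin_a [254.3 337.3] 0.59 851 [-41. -84.  28.]
side crate_lid [275.8 288.2] 0.72 737 [ 19. -32. 100.]
side crate_lid [325.4 257. ] 0.62 8996 [132.   1. 100.]
```

View pics/both1.png

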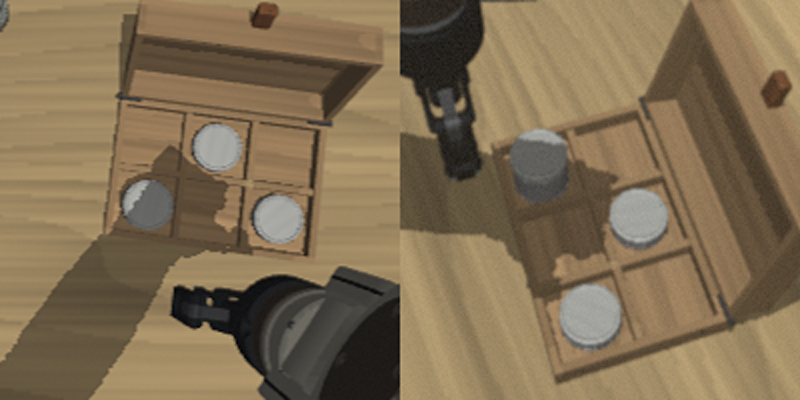

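The lid leans back open. The tall tin is in the near-left cell, at about (148,205) in the left half, and the flat tins are in the centre-back and near-right cells. I'll fit the tin's position before grasping it.

```bash
python3 - <<'E'
from plan import *
from cell import cams,nets
obs=[]
for n in("top","side"):
    c=cams.read_camera(n);obs.append((c,nets.silhouettes(c,"tall_tin")[0]["pixels"].astype(float)))
g=W(K,[-.041,.083,0])[0]
x,f=fit(obs,[cyl(0,0,.03,.008,.063)],[g[0],g[1],0]);print("cell",g,"fit",x,f)
yw=K[2]+np.pi/2
print(W([0,0,-K[2]],np.array([x[0]-K[0],x[1]-K[1],0])))
plan([(x[0],x[1],.13,yw,.085),(x[0],x[1],.035,yw,.085,4)])
E
```

```text
cell [ 0.44323182 -0.18250757  0.        ] fit [ 0.44011454 -0.18360266  0.14464099] 0.5338782441027253
[[-0.04394003  0.08149238  0.        ]]
at [ 0.3551 -0.2508  0.2675] 1.437 F [-0.5 -0.2 -0. ] gap 0.0847 t 8.2
5 [[-0.0151, 0.0156, 0.0275, 0.0004, 0.085], [-0.0151, 0.0156, 0.0275, 0.0004, 0.085], [-0.015, 0.0156, 0.0275, 0.0004, 0.085], [-0.015, 0.0156, 0.0275, 0.0004, 0.085], [-0.015, 0.0156, 0.0275, 0.0004, 0.085]]
4 [[0.0, 0.0, 0.0238, -0.0, 0.085], [0.0, 0.0, 0.0238, -0.0, 0.085], [0.0, 0.0, 0.0238, -0.0, 0.085], [0.0, 0.0, 0.0238, -0.0, 0.085]]
```

```bash
python3 - <<'E'
from plan import *
x=W(K,[-.042,.0825,0])[0];yw=K[2]+np.pi/2
plan([(x[0],x[1],.13,yw,.085),(x[0],x[1],.035,yw,.085,4)])
E
```

```text
at [ 0.3551 -0.2508  0.2675] 1.437 F [-0.5 -0.2 -0. ] gap 0.0847 t 8.2
5 [[-0.0154, 0.0158, 0.0275, 0.0004, 0.085], [-0.0154, 0.0158, 0.0275, 0.0004, 0.085], [-0.0154, 0.0158, 0.0275, 0.0004, 0.085], [-0.0154, 0.0158, 0.0275, 0.0004, 0.085], [-0.0154, 0.0158, 0.0275, 0.0004, 0.085]]
4 [[0.0, 0.0, 0.0238, -0.0, 0.085], [0.0, 0.0, 0.0238, -0.0, 0.085], [0.0, 0.0, 0.0238, -0.0, 0.085], [0.0, 0.0, 0.0238, -0.0, 0.085]]
```

Emit:
move_arm --pt "-0.0154 0.0158 0.0275 0 0.085" --pt "-0.0154 0.0158 0.0275 0 0.085" --pt "-0.0154 0.0158 0.0275 0 0.085" --pt "-0.0154 0.0158 0.0275 0 0.085" --pt "-0.0154 0.0158 0.0275 0 0.085" --pt "0 0 0 0 0.085" --pt "0 0 0.02 0 0.085" --pt "0 0 0 0 0.085"

```text
t: 8.87
tool_pos: [0.4397, -0.1818, 0.1075]
tcp_rot: [-0.209, -3.129, -0.003]
contact_force: [-0.3, -0.1, -0.5]
finger_gap: 0.0848
```

```bash
python3 - <<'E'
from plan import *
x=W(K,[-.042,.0825,0])[0];yw=K[2]+np.pi/2
plan([(x[0],x[1],.035,yw,.085,4)])
from cell import cams
o=[]
for n,(r,q) in dict(top=(190,240),side=(200,160)).items():
    o.append(cams.read_camera(n)["image"][r:r+130,q:q+130,::-1])
cv2.imwrite("pics/pre.png",cv2.resize(np.hstack(o),None,fx=3,fy=3))
E
```

```text
at [ 0.4397 -0.1818  0.1075] 1.437 F [-0.3 -0.1 -0.5] gap 0.0848 t 8.87
4 [[-0.0007, -0.0002, 0.0181, 0.0006, 0.085], [-0.0007, -0.0002, 0.0181, 0.0006, 0.085], [-0.0007, -0.0002, 0.0181, 0.0006, 0.085], [-0.0007, -0.0002, 0.0181, 0.0006, 0.085]]
```

View pics/pre.png

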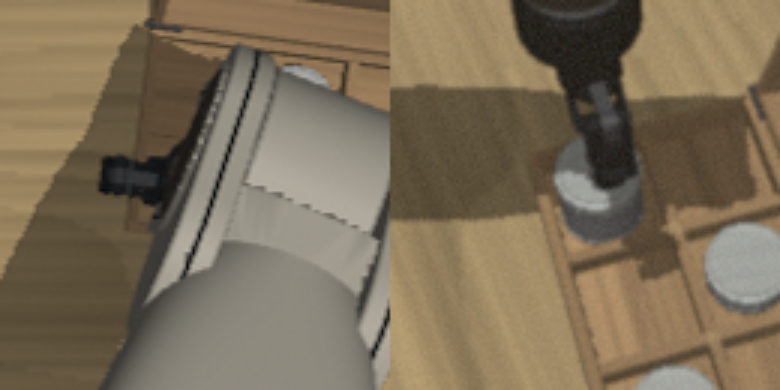

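The side view puts the open fingers just above the tin and straddling it, so I'll go down and grip.

Emit:
move_arm --pt "-0.001 0 0.018 0 0.085" --pt "-0.001 0 0.018 0 0.085" --pt "-0.001 0 0.018 0 0.085" --pt "0 0 0.017 0 0.085" --pt "0 0 0 0 0.085" --pt "0 0 0 0 0.05" --pt "0 0 0 0 0.05" --pt "0 0 0 0 0.05" --pt "0 0 0 0 0.05" --pt "0 0 0 0 0.05" --force 35

```text
t: 9.8
tool_pos: [0.4457, -0.1842, 0.0414]
tcp_rot: [0.212, 3.131, -0.003]
contact_force: [-0.8, -1.1, 7.1]
finger_gap: 0.0586
```

```bash
python3 - <<'E'
from plan import *
plan([])
s,p,y=now()
t=W(P,[-.088,.002,.0])[0];yp=P[2]-np.pi/2;print(t,yp)
plan([(*p[:2],.14,y,.05),(t[0],t[1],.14,yp,.05,12),(t[0],t[1],.06,yp,.05,4)])
E
```

```text
at [ 0.4457 -0.1842  0.0414] 1.436 F [-0.8 -1.1  7.1] gap 0.0586 t 9.8
[0.52298304 0.12560197 0.        ] 1.1547036732051033
at [ 0.4457 -0.1842  0.0414] 1.436 F [-0.8 -1.1  7.1] gap 0.0586 t 9.8
3 [[0.0, 0.0, -0.0329, -0.0, 0.05], [0.0, 0.0, -0.0329, -0.0, 0.05], [0.0, 0.0, -0.0329, -0.0, 0.05]]
12 [[-0.0029, 0.0264, -0.0, 0.0234, 0.05], [-0.0023, 0.0265, -0.0, 0.0234, 0.05], [-0.0017, 0.0266, -0.0, 0.0234, 0.05], [-0.001, 0.0266, -0.0, 0.0234, 0.05], [-0.0004, 0.0266, -0.0, 0.0234, 0.05], [0.0002, 0.0266, -0.0, 0.0234, 0.05], [0.0008, 0.0266, -0.0, 0.0234, 0.05], [0.0015, 0.0266, -0.0, 0.0234, 0.05], [0.0021, 0.0265, -0.0, 0.0234, 0.05], [0.0027, 0.0265, -0.0, 0.0234, 0.05], [0.0033, 0.0264, -0.0, 0.0234, 0.05], [0.0039, 0.0263, -0.0, 0.0234, 0.05]]
4 [[0.0, 0.0, 0.02, 0.0, 0.05], [0.0, 0.0, 0.02, 0.0, 0.05], [0.0, 0.0, 0.02, 0.0, 0.05], [0.0, 0.0, 0.02, 0.0, 0.05]]
```

Emit:
move_arm --pt "0 0 -0.02 0 0.05" --pt "0 0 -0.035 0 0.05" --pt "0 0 -0.035 0 0.05" --pt "0 0 -0.008 0 0.05" --pt "0 0 0 0 0.05"

```text
t: 10.22
tool_pos: [0.4468, -0.1842, 0.1409]
tcp_rot: [0.211, 3.127, -0.004]
contact_force: [-0.1, -0.6, -2.6]
finger_gap: 0.0586
```

Emit:
move_arm --pt "-0.003 0.0264 0 0.028 0.05" --pt "-0.0023 0.0265 0 0.028 0.05" --pt "-0.0017 0.0266 0 0.028 0.05" --pt "-0.001 0.0266 0 0.028 0.05" --pt "-0.0004 0.0266 0 0.028 0.05" --pt "0 0.0266 0 0.028 0.05" --pt "0.001 0.0266 0 0.028 0.05" --pt "0.0015 0.0266 0 0.028 0.05" --pt "0.002 0.0265 0 0.028 0.05" --pt "0.003 0.0265 0 0.028 0.05"

```text
t: 11.05
tool_pos: [0.5125, 0.0748, 0.1351]
tcp_rot: [-0.648, -3.07, 0.002]
contact_force: [0.4, -0.4, -1.3]
finger_gap: 0.0581
```

```bash
python3 - <<'E'
from plan import *
t=W(P,[-.088,.002,.0])[0];yp=P[2]-np.pi/2
plan([(t[0],t[1],.12,yp,.05,5)])
E
```

```text
at [0.5125 0.0748 0.1351] 1.155 F [ 0.4 -0.4 -1.3] gap 0.0581 t 11.05
5 [[0.0022, 0.0101, 0.003, 0.0, 0.05], [0.0022, 0.0101, 0.003, 0.0, 0.05], [0.0022, 0.0101, 0.003, 0.0, 0.05], [0.0022, 0.0101, 0.003, 0.0, 0.05], [0.0022, 0.0101, 0.003, 0.0, 0.05]]
```

Emit:
move_arm --pt "0.0022 0.01 0.003 0 0.05" --pt "0.0022 0.01 0.003 0 0.05" --pt "0.0022 0.01 0.003 0 0.05" --pt "0.0022 0.01 0.003 0 0.05" --pt "0.0022 0.01 0.003 0 0.05" --pt "0 0 0.02 0 0.05" --pt "0 0 0.02 0 0.05" --pt "0 0 0 0 0.05" --pt "0 0 0 0 0.05"

```text
t: 11.8
tool_pos: [0.5225, 0.1234, 0.0812]
tcp_rot: [-0.647, -3.071, 0.003]
contact_force: [-0.4, -0.0, -1.9]
finger_gap: 0.0589
```

```bash
python3 - <<'E'
from plan import *
t=W(P,[-.088,.002,.0])[0];yp=P[2]-np.pi/2
plan([(t[0],t[1],.049,yp,.05,5)])
E
```

```text
at [0.5225 0.1234 0.0812] 1.155 F [-0.4 -0.  -1.9] gap 0.0589 t 11.8
5 [[0.0001, 0.0004, 0.0064, 0.0002, 0.05], [0.0001, 0.0004, 0.0064, 0.0002, 0.05], [0.0001, 0.0004, 0.0064, 0.0002, 0.05], [0.0001, 0.0004, 0.0064, 0.0002, 0.05], [0.0001, 0.0004, 0.0064, 0.0002, 0.05]]
```

Emit:
move_arm --pt "0 0.001 0.01 0 0.05" --pt "0 0.001 0.01 0 0.05" --pt "0 0 0.006 0 0.05" --pt "0 0 0.003 0 0.05" --pt "0 0 0.002 0 0.05" --pt "0 0 0 0 0.05" --pt "0 0 0 0 0.05"

```text
t: 12.38
tool_pos: [0.5248, 0.1257, 0.0514]
tcp_rot: [0.647, 3.074, 0.0]
contact_force: [-0.5, 0.1, -2.3]
finger_gap: 0.0584
```

Emit:
move_arm --pt "0 0 0.0015 0 0.05" --pt "0 0 0.001 0 0.05" --pt "0 0 0.001 0 0.05" --pt "0 0 0 0 0.05"

```text
t: 12.72
tool_pos: [0.5249, 0.1258, 0.0484]
tcp_rot: [0.647, 3.074, 0.001]
contact_force: [-0.3, 1.4, 2.0]
finger_gap: 0.0589
```

Emit:
move_arm --pt "0 0 0.0003 0 0.062" --pt "0 0 0 0 0.066" --pt "0 0 0 0 0.075" --pt "0 0 0 0 0.085" --pt "0 0 0 0 0.085" --pt "0 0 0 0 0.085" --pt "0 0 -0.02 0 0.085" --pt "0 0 -0.03 0 0.085" --pt "0 0 -0.04 0 0.085" --pt "0 0 -0.03 0 0.085"

```text
t: 13.55
tool_pos: [0.5248, 0.1257, 0.1697]
tcp_rot: [0.647, 3.073, 0.001]
contact_force: [0.8, 0.5, 0.6]
finger_gap: 0.085
```

```bash
python3 - <<'E'
from plan import *
from cell import cams,nets
plan([])
obs=[]
for n in("top","side"):
    c=cams.read_camera(n);cv2.imwrite(f"pics/{n}2.png",c["image"][:,:,::-1])
    for d in nets.silhouettes(c,"tall_tin")[:2]:
        r=ray(c,d["point"],.05);print(n,d["confidence"],d["pixels"].sum(),d["point"],W([0,0,-P[2]],r-[P[0],P[1],0]))
    obs.append((c,nets.silhouettes(c,"tall_tin")[0]["pixels"].astype(float)))
g=W(P,[-.088,.002,0])[0]
for o in(obs,obs[:1],obs[1:]):
    x,f=fit(o,[cyl(0,0,.03,.015,.07)],[g[0],g[1],0]);print("fit",x,f,W([0,0,-P[2]],np.array([x[0]-P[0],x[1]-P[1],0])))
a=cv2.imread("pics/top2.png")[130:330,90:290];b=cv2.imread("pics/side2.png")[80:280,100:300]
cv2.imwrite("pics/both2.png",cv2.resize(np.hstack([a,b]),None,fx=2,fy=2,interpolation=cv2.INTER_CUBIC))
E
```

```text
at [0.5248 0.1257 0.1697] 1.156 F [0.8 0.5 0.6] gap 0.085 t 13.55
top 0.63 130 [172.4, 225.9] [[-6.67524539e-02  8.01959440e-05  5.00000000e-02]]
side 0.69 668 [210.4, 146.8] [[-0.08561453  0.00196752  0.05      ]]
fit [0.51926858 0.12824641 0.1320933 ] 0.42688683878610634 [[-0.08353362  0.00108254  0.        ]]
fit [0.52008566 0.1262001  0.04607862] 0.7779679980588544 [[-0.08510808  0.00262399  0.        ]]
fit [0.51863313 0.12893049 0.1021588 ] 0.05580179629063209 [[-0.08267589  0.00071367  0.        ]]
```

View pics/both2.png

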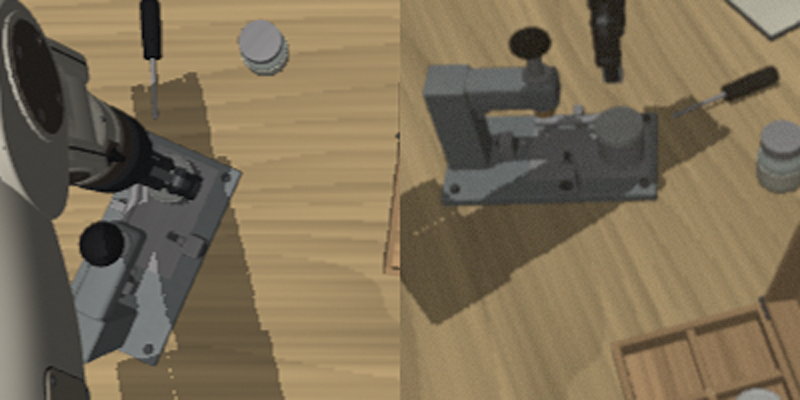

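The side view shows the tin standing upright on the bed in front of the nest, at about (620,135), with the gripper clear of it. Before pushing I'll check the jar and screwdriver clearances.

```bash
python3 - <<'E'
from plan import *
from cell import cams,nets
s,p,y=now();print("q",np.round(s["q"],2))
for n in("top","side"):
    c=cams.read_camera(n)
    for q,z in(("jar",.04),("screwdriver",.012)):
        d=nets.silhouettes(c,q)
        if d:
            r=ray(c,d[0]["point"],z);print(n,q,round(d[0]["confidence"],2),r,W([0,0,-P[2]],r-[P[0],P[1],0]))
            if q[0]=="s":
                yy,xx=np.where(d[0]["pixels"]);m=W([0,0,-P[2]],np.array([ray(c,(a,b),.01)-[P[0],P[1],0] for a,b in zip(xx,yy)]));print(m.min(0),m.max(0))
t=W(P,[-.185,.0,.0])[0];yw=P[2]-np.pi
plan([(*p[:2],.20,yw,.07),(t[0],t[1],.20,yw,.07),(t[0],t[1],.06,yw,.07,4)])
E
```

```text
q [ 0.24  0.35 -0.01  1.21 -0.    0.65]
top jar 0.69 [ 0.55916485 -0.28709205  0.04      ] [[-0.28790123  0.36485668  0.04      ]]
top screwdriver 0.58 [0.72059916 0.17832177 0.012     ] [[-0.24744578 -0.12609588  0.012     ]]
[-0.29143694 -0.14842294  0.01      ] [-0.15419578 -0.06504708  0.01      ]
side jar 0.63 [0.68643281 0.0165939  0.04      ] [[-0.28156338  0.03564228  0.04      ]]
side screwdriver 0.9 [0.72822748 0.16954612 0.012     ] [[-0.25797024 -0.12115229  0.012     ]]
[-0.29061496 -0.15807157  0.01      ] [-0.21324017 -0.0945121   0.01      ]
at [0.5241 0.1256 0.1665] 1.156 F [ 0.6 -0.8  0.1] gap 0.0853 t 14.15
14 [[0.0, -0.0, -0.0024, 0.1123, 0.07], [0.0, -0.0, -0.0024, 0.1123, 0.07], [0.0, -0.0, -0.0024, 0.1123, 0.07], [0.0, -0.0, -0.0024, 0.1123, 0.07], [0.0, -0.0, -0.0024, 0.1123, 0.07], [0.0, -0.0, -0.0024, 0.1123, 0.07], [0.0, -0.0, -0.0024, 0.1123, 0.07], [0.0, -0.0, -0.0024, 0.1123, 0.07], [0.0, -0.0, -0.0024, 0.1123, 0.07], [-0.0, -0.0, -0.0024, 0.1123, 0.07], [-0.0, -0.0, -0.0024, 0.1123, 0.07], [-0.0, -0.0, -0.0024, 0.1123, 0.07], [-0.0, -0.0, -0.0024, 0.1123, 0.07], [-0.0, -0.0, -0.0024, 0.1123, 0.07]]
3 [[0.0006, 0.0321, -0.0, -0.0, 0.07], [0.0006, 0.0321, -0.0, -0.0, 0.07], [0.0006, 0.0321, -0.0, -0.0, 0.07]]
4 [[0.0, 0.0, 0.035, -0.0, 0.07], [0.0, 0.0, 0.035, -0.0, 0.07], [0.0, 0.0, 0.035, -0.0, 0.07], [0.0, 0.0, 0.035, -0.0, 0.07]]
```

Emit:
move_arm --pt "-0.028 0 -0.01 0 0.07" --pt "-0.028 0 -0.01 0 0.07" --pt "-0.027 0 -0.01 0 0.07" --pt "0 0 0 0.124 0.07" --pt "0 0 0 0.124 0.07" --pt "0 0 0 0.124 0.07" --pt "0 0 0 0.124 0.07" --pt "0 0 0 0.124 0.07" --pt "0 0 0 0.124 0.07" --pt "0 0 0 0.124 0.07"

```text
t: 14.98
tool_pos: [0.6005, 0.0922, 0.1969]
tcp_rot: [-1.887, -2.511, 0.001]
contact_force: [-0.5, 0.3, 0.1]
finger_gap: 0.0701
```

Emit:
move_arm --pt "0 0 0 0.12 0.07" --pt "0 0 0 0.12 0.07" --pt "0 0 0 0.12 0.07" --pt "0 0 0 0.12 0.07" --pt "0 0 0 0.12 0.07" --pt "0 0 0 0.1 0.07" --pt "0 0 0 0 0.07" --pt "0 0 0 0 0.07"

```text
t: 15.65
tool_pos: [0.6005, 0.0922, 0.1971]
tcp_rot: [-2.626, -1.723, 0.001]
contact_force: [0.3, -0.1, 0.7]
finger_gap: 0.0699
```

```bash
python3 - <<'E'
from plan import *
t=W(P,[-.174,.0,.0])[0];yw=P[2]-np.pi
plan([(t[0],t[1],.10,yw,.07),(t[0],t[1],.024,yw,.07,4)])
E
```

```text
at [0.6005 0.0922 0.1971] -0.409 F [ 0.3 -0.1  0.7] gap 0.0699 t 15.65
3 [[0.0004, 0.0005, 0.0324, 0.0022, 0.07], [0.0004, 0.0005, 0.0324, 0.0022, 0.07], [0.0004, 0.0005, 0.0324, 0.0022, 0.07]]
4 [[0.0, 0.0, 0.019, -0.0, 0.07], [0.0, 0.0, 0.019, -0.0, 0.07], [0.0, 0.0, 0.019, -0.0, 0.07], [0.0, 0.0, 0.019, -0.0, 0.07]]
```

Emit:
move_arm --pt "0.0004 0.001 0.032 0.007 0.07" --pt "0.0004 0.001 0.032 0 0.07" --pt "0.0004 0 0.032 0 0.07" --pt "0 0 0.025 0 0.07" --pt "0 0 0.025 0 0.07" --pt "0 0 0.017 0 0.07" --pt "0 0 0.01 0 0.07" --pt "0 0 0 0 0.07" --pt "0 0 0 0 0.07"

```text
t: 16.4
tool_pos: [0.603, 0.0925, 0.0245]
tcp_rot: [-2.634, -1.712, 0.001]
contact_force: [0.1, -0.6, 0.7]
finger_gap: 0.0702
```

```bash
python3 - <<'E'
from plan import *
s,p,y=now();plan([]);print(W([0,0,-P[2]],p-[P[0],P[1],0]))
from cell import cams
o=[]
for n,(r,q) in dict(top=(180,90),side=(60,140)).items():
    o.append(cams.read_camera(n)["image"][r:r+130,q:q+130,::-1])
cv2.imwrite("pics/push.png",cv2.resize(np.hstack(o),None,fx=3,fy=3))
E
```

```text
at [0.603  0.0925 0.0245] -0.418 F [ 0.1 -0.6  0.7] gap 0.0702 t 16.4
[[-1.74516717e-01 -7.13628296e-05  2.44867161e-02]]
```

View pics/push.png

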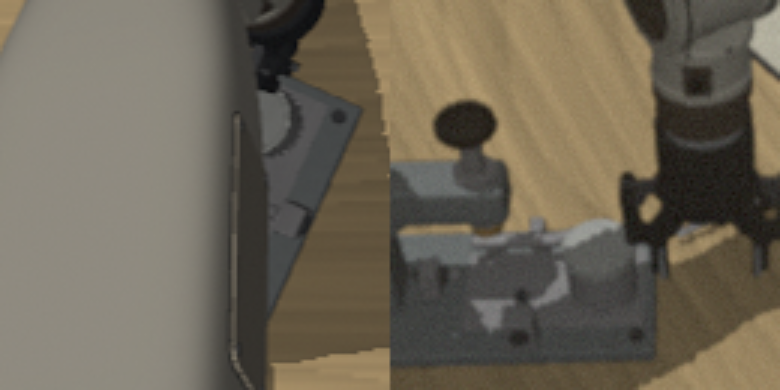

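The push finger is in line with the tin, but its knuckle bulges outward about 25 mm above it. That would meet the overarm before the tin is home. So I'll push centrally first, until the tin is at the roller, then finish with the gripper turned sideways and its body beside the overarm.

Emit:
move_arm --pt "0 -0.005 0 0 0.07" --pt "0 -0.005 0 0 0.07" --pt "0 -0.005 0 0 0.07" --pt "0 -0.005 0 0 0.07" --pt "0 -0.005 0 0 0.07" --pt "0 -0.005 0 0 0.07" --pt "0 -0.005 0 0 0.07" --pt "0 -0.005 0 0 0.07" --pt "0 -0.005 0 0 0.07" --pt "0 0 0 0 0.07"

```text
t: 17.33
tool_pos: [0.5606, 0.1114, 0.0245]
tcp_rot: [-2.634, -1.711, 0.001]
contact_force: [0.0, 0.2, 0.3]
finger_gap: 0.0696
```

```bash
cat > tin.py <<'E'
from plan import *
from cell import cams,nets
s,p,y=now();plan([]);print("tcp press",np.round(W([0,0,-P[2]],p-[P[0],P[1],0]),4),"Fpress",np.round(W([0,0,-P[2]],s["contact_force"]),1))
c=cams.read_camera("side")
def tin(c,x0):
    d=nets.silhouettes(c,"tall_tin")[0];g=W(P,[x0,.0,0])[0]
    x,f=fit([(c,d["pixels"].astype(float))],[cyl(0,0,.03,.015,.07)],[g[0],g[1],0]);print("tin",d["confidence"],d["pixels"].sum(),"cost",round(f,3),np.round(W([0,0,-P[2]],np.array([x[0]-P[0],x[1]-P[1],0])),4))
tin(c,-.03)
cv2.imwrite("pics/last.png",cv2.resize(c["image"][60:200,90:270,::-1],None,fx=4,fy=4,interpolation=cv2.INTER_CUBIC))
E
python3 tin.py
```

```text
at [0.5606 0.1114 0.0245] -0.418 F [0.  0.2 0.3] gap 0.0696 t 17.33
tcp press [[-0.1282 -0.0002  0.0245]] Fpress [[ 0.  -0.2  0.3]]
tin 0.89 627 cost 0.121 [[-0.0479  0.0006  0.    ]]
```

Emit:
move_arm --pt "0 -0.003 0 0 0.07" --pt "0 -0.003 0 0 0.07" --pt "0 -0.003 0 0 0.07" --pt "0 -0.003 0 0 0.07" --pt "0 -0.003 0 0 0.07" --pt "0 -0.003 0 0 0.07" --pt "0 -0.003 0 0 0.07"

```text
t: 18.02
tool_pos: [0.5463, 0.1184, 0.0263]
tcp_rot: [2.631, 1.706, 0.008]
contact_force: [7.2, -4.9, 5.0]
finger_gap: 0.0705
```

```bash
python3 tin.py
```

```text
at [0.5463 0.1184 0.0263] -0.42 F [ 7.2 -4.9  5. ] gap 0.0705 t 18.02
tcp press [[-0.1123 -0.0008  0.0263]] Fpress [[-8.5  1.6  5. ]]
tin 0.86 581 cost 0.186 [[-0.0314 -0.001   0.    ]]
```

View pics/last.png

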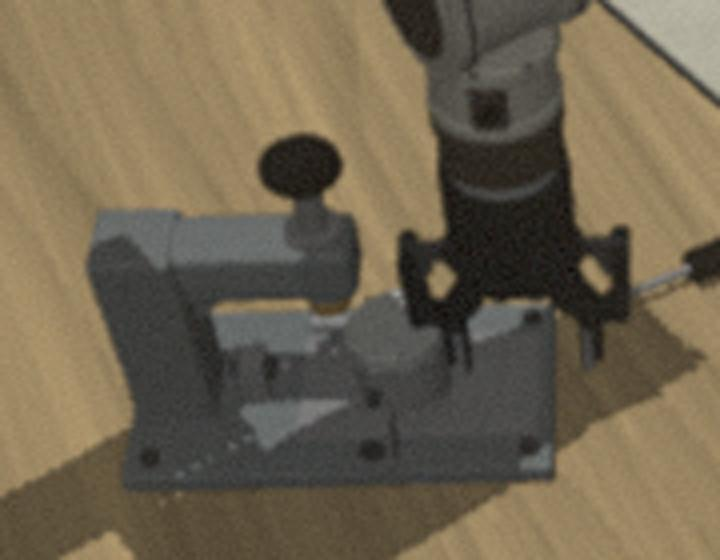

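```bash
python3 - <<'E'
from plan import *
from cell import cams
c=cams.read_camera("side");R=np.array(c["R"]);o=-R.T@np.array(c["t"])
ol=W([0,0,-P[2]],o-[P[0],P[1],0])[0]
for nm,u,v in(("knuckle bottom",412,320),("knuckle top",402,232),("knuckle r",628,318),("fingertip",452,368),("fingertipR",586,366),("body L",445,200),("body R",572,200)):
    u=u/4+90;v=v/4+60
    d=W([0,0,-P[2]],R.T@np.array([(u-c["cx"])/c["fx"],(v-c["cy"])/c["fy"],1]))[0]
    for y in(.011,.0):
        q=ol+d*(y-ol[1])/d[1];print(nm,y,np.round(q*1000))
E
```

```text
knuckle bottom 0.011 [-47.  11.  85.]
knuckle bottom 0.0 [-45.   0.  74.]
knuckle top 0.011 [-50.  11. 158.]
knuckle top 0.0 [-48.   0. 147.]
knuckle r 0.011 [-177.   11.   83.]
knuckle r 0.0 [-177.   -0.   71.]
fingertip 0.011 [-67.  11.  41.]
fingertip 0.0 [-65.   0.  29.]
fingertipR 0.011 [-150.   11.   40.]
fingertipR 0.0 [-149.    0.   28.]
body L 0.011 [-77.  11. 182.]
body L 0.0 [-76.   0. 172.]
body R 0.011 [-148.   11.  180.]
body R 0.0 [-148.    0.  169.]
```

The tin has reached the roller at x ≈ -32 mm, with about 8 N of push. The 5 N upward force suggests the tapered finger back is starting to tip the tin. I'll back off and switch to the sideways push with the finger's flat side.

Emit:
move_arm --pt "0 0.005 0 0 0.07" --pt "0 0.012 0 0 0.07" --pt "0 0.015 0 0 0.085" --pt "0 0 -0.03 0 0.085" --pt "0 0 -0.04 0 0.085" --pt "0 0 -0.04 0 0.085" --pt "0 0 -0.04 -0.08 0.085" --pt "0 0 -0.02 -0.12 0.085" --pt "0 0 0 -0.12 0.085" --pt "0 0 0 -0.12 0.085"

```text
t: 19.0
tool_pos: [0.5723, 0.1067, 0.1963]
tcp_rot: [2.191, 2.251, 0.004]
contact_force: [-0.2, 0.5, -0.4]
finger_gap: 0.0852
```

Emit:
move_arm --pt "0 0 0 -0.12 0.085" --pt "0 0 0 -0.12 0.085" --pt "0 0 0 -0.12 0.085" --pt "0 0 0 -0.12 0.085" --pt "0 0 0 -0.12 0.085" --pt "0 0 0 -0.12 0.085" --pt "0 0 0 -0.12 0.085" --pt "0 0 0 -0.12 0.085" --pt "0 0 0 -0.12 0.085" --pt "0 0 0 -0.05 0.085"

```text
t: 19.83
tool_pos: [0.5707, 0.1064, 0.1934]
tcp_rot: [-0.646, -3.071, 0.001]
contact_force: [-0.6, -0.4, -0.8]
finger_gap: 0.0849
```

```bash
python3 tin.py; python3 - <<'E'
from plan import *
t=W(P,[-.088,.063,.0])[0];yw=P[2]-np.pi/2
plan([(t[0],t[1],.19,yw,.085),(t[0],t[1],.05,yw,.085,4)])
E
```

```text
at [0.5707 0.1064 0.1934] 1.156 F [-0.6 -0.4 -0.8] gap 0.0849 t 19.83
tcp press [[-0.1394  0.0002  0.1934]] Fpress [[ 0.4  0.6 -0.8]]
tin 0.57 674 cost 0.051 [[-0.047  -0.0027  0.    ]]
at [0.5709 0.1064 0.1935] 1.151 F [ 0.   0.1 -0.1] gap 0.085 t 19.93
3 [[0.0171, -0.021, 0.0012, -0.0013, 0.085], [0.0171, -0.021, 0.0012, -0.0013, 0.085], [0.0172, -0.021, 0.0012, -0.0013, 0.085]]
4 [[0.0, 0.0, 0.035, -0.0, 0.085], [0.0, 0.0, 0.035, -0.0, 0.085], [0.0, 0.0, 0.035, -0.0, 0.085], [0.0, 0.0, 0.035, -0.0, 0.085]]
```

Emit:
move_arm --pt "0.013 -0.021 0 0 0.085" --pt "0.013 -0.021 0 0 0.085" --pt "0.013 -0.021 0 0 0.085" --pt "0 0 0.035 0 0.085" --pt "0 0 0.035 0 0.085" --pt "0 0 0.035 0 0.085" --pt "0 0 0.035 0 0.085" --pt "0 0 0.022 0 0.085" --pt "0 0 0.013 0 0.085" --pt "0 0 0 0 0.085"

```text
t: 20.77
tool_pos: [0.5068, 0.0644, 0.0157]
tcp_rot: [-0.655, -3.064, 0.004]
contact_force: [-0.5, -0.1, 0.2]
finger_gap: 0.0849
```

```bash
python3 tin.py
```

```text
at [0.5068 0.0644 0.0157] 1.15 F [-0.5 -0.1  0.2] gap 0.0849 t 20.77
tcp press [[-0.0979  0.0646  0.0157]] Fpress [[0.5 0.3 0.2]]
tin 0.72 460 cost 0.349 [[-0.0431  0.0023  0.    ]]
```

View pics/last.png

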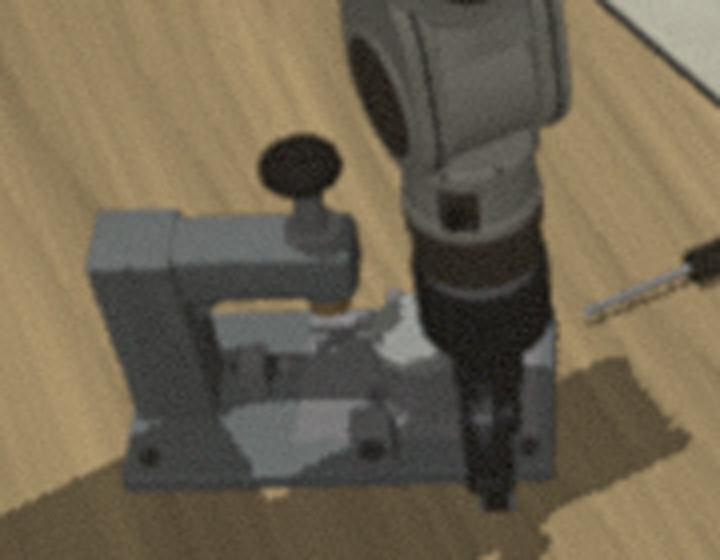

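Emit:
move_arm --pt "0.004 0.001 0 0 0.085" --pt "0.004 0 0 0 0.085" --pt "0.003 0 0 0 0.085" --pt "0.003 0 0 0 0.085" --pt "0.003 0 0 0 0.085" --pt "0.003 0 0 0 0.085" --pt "0.003 0 0 0 0.085" --pt "0.003 0 0 0 0.085" --pt "0.003 0 0 0 0.085" --pt "0.003 0 0 0 0.085"

```text
t: 21.7
tool_pos: [0.4851, 0.0737, 0.0211]
tcp_rot: [0.66, 3.062, -0.015]
contact_force: [6.1, -20.8, 7.8]
finger_gap: 0.0853
```

```bash
python3 tin.py
```

```text
at [0.4851 0.0737 0.0211] 1.146 F [  6.1 -20.8   7.8] gap 0.0853 t 21.7
tcp press [[-0.0743  0.0648  0.0211]] Fpress [[-14.   16.6   7.8]]
tin 0.64 182 cost 0.74 [[-0.0293 -0.0032  0.    ]]
```

View pics/last.png

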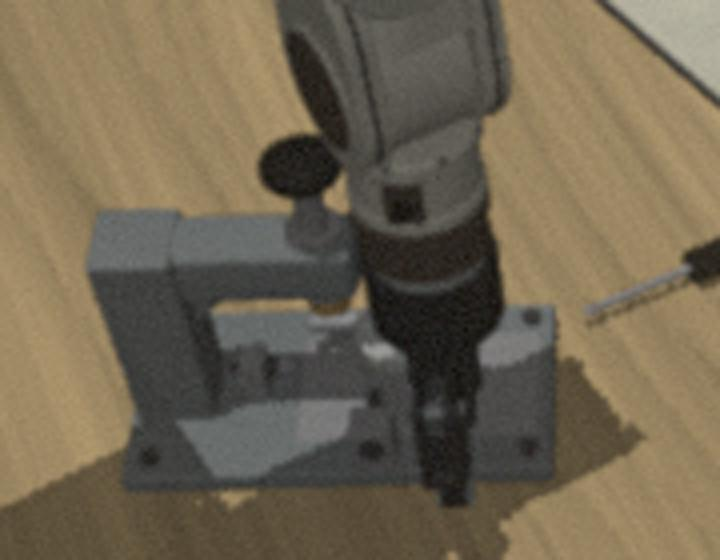

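The wide knuckle was probably pressing on the lid rim, and the contact was off-centre. I'll back off, raise the tool about 10 mm and centre the finger on the tin. The gripper body isn't alongside the overarm until the tin passes about x = -22 mm, so this is possible.

Emit:
move_arm --pt "-0.01 0 0 0 0.085" --pt "-0.02 0 0 0 0.085" --pt "0 0.0135 -0.01 0 0.085" --pt "0 0 0 0 0.085" --pt "0 0 0 0 0.085"

```text
t: 22.22
tool_pos: [0.5148, 0.0792, 0.0296]
tcp_rot: [0.653, 3.073, 0.001]
contact_force: [-1.0, 0.0, 0.6]
finger_gap: 0.0849
```

```bash
python3 tin.py
```

```text
at [0.5148 0.0792 0.0296] 1.152 F [-1.   0.   0.6] gap 0.0849 t 22.22
tcp press [[-0.0993  0.0478  0.0296]] Fpress [[1.  0.4 0.6]]
tin 0.86 574 cost 0.185 [[-0.0418  0.0005  0.    ]]
```

Emit:
move_arm --pt "0.004 0 0.004 0 0.085" --pt "0.004 0 0 0 0.085" --pt "0.004 0 0 0 0.085" --pt "0.003 0 0 0 0.085" --pt "0.003 0 0 0 0.085" --pt "0.003 0 0 0 0.085"

```text
t: 22.82
tool_pos: [0.4987, 0.0856, 0.0267]
tcp_rot: [0.656, 3.064, -0.004]
contact_force: [5.1, -6.9, 0.6]
finger_gap: 0.0848
```

```bash
python3 tin.py
```

```text
at [0.4987 0.0856 0.0267] 1.149 F [ 5.1 -6.9  0.6] gap 0.0848 t 22.82
tcp press [[-0.082   0.0484  0.0267]] Fpress [[-7.4  4.2  0.6]]
tin 0.91 390 cost 0.449 [[-0.0311  0.0026  0.    ]]
```

Emit:
move_arm --pt "0.003 0 0 0 0.085" --pt "0.003 0 0 0 0.085" --pt "0.003 0 0 0 0.085" --pt "0.003 0 0 0 0.085" --pt "0.002 0 0 0 0.085"

```text
t: 23.33
tool_pos: [0.4852, 0.0911, 0.0266]
tcp_rot: [0.657, 3.065, -0.005]
contact_force: [4.3, -8.0, -0.2]
finger_gap: 0.0846
```

```bash
python3 tin.py
```

```text
at [0.4852 0.0911 0.0266] 1.148 F [ 4.3 -8.  -0.2] gap 0.0846 t 23.33
tcp press [[-0.0674  0.0488  0.0266]] Fpress [[-7.2  5.6 -0.2]]
tin 0.7 344 cost 0.511 [[-0.0205 -0.0029  0.    ]]
```

Emit:
move_arm --pt "0.002 0 0 0 0.085" --pt "0.002 0 0 0 0.085" --pt "0.002 0 0 0 0.085"

```text
t: 23.68
tool_pos: [0.4794, 0.0933, 0.0264]
tcp_rot: [0.657, 3.066, -0.006]
contact_force: [3.9, -8.1, 1.2]
finger_gap: 0.085
```

```bash
python3 tin.py
```

```text
at [0.4794 0.0933 0.0264] 1.148 F [ 3.9 -8.1  1.2] gap 0.085 t 23.68
tcp press [[-0.0612  0.0491  0.0264]] Fpress [[-6.9  5.8  1.2]]
tin 0.73 302 cost 0.567 [[-0.0071 -0.0126  0.    ]]
```

Emit:
move_arm --pt "-0.003 0 0 0 0.085" --pt "-0.001 -0.006 0 0 0.085" --pt "0 -0.006 0 0 0.085" --pt "0.003 0 0 0 0.085" --pt "0.003 0 0 0 0.085" --pt "0.003 0 0 0 0.085"

```text
t: 24.28
tool_pos: [0.4679, 0.0844, 0.0256]
tcp_rot: [0.657, 3.07, -0.008]
contact_force: [2.5, -11.6, 0.9]
finger_gap: 0.0853
```

```bash
python3 tin.py
```

```text
at [0.4679 0.0844 0.0256] 1.149 F [  2.5 -11.6   0.9] gap 0.0853 t 24.28
tcp press [[-0.0543  0.0619  0.0256]] Fpress [[-6.9  9.6  0.9]]
tin 0.58 185 cost 0.737 [[ 0.0008 -0.0066  0.    ]]
```

Emit:
move_arm --pt "0.001 -0.002 0 0 0.085" --pt "0.002 0 0 0 0.085" --pt "0.002 0 0 0 0.085" --pt "0.002 0 0 0 0.085" --pt "0.002 0 0 0 0.085"

```text
t: 24.8
tool_pos: [0.4592, 0.0839, 0.0258]
tcp_rot: [0.659, 3.067, -0.016]
contact_force: [4.3, -17.9, 2.5]
finger_gap: 0.0852
```

```bash
python3 tin.py
```

```text
at [0.4592 0.0839 0.0258] 1.147 F [  4.3 -17.9   2.5] gap 0.0852 t 24.8
tcp press [[-0.0465  0.0659  0.0258]] Fpress [[-11.2  14.6   2.5]]
tin 0.62 170 cost 0.759 [[-0.0069 -0.0053  0.    ]]
```

Emit:
move_arm --pt "-0.004 0 0 0 0.085" --pt "-0.015 0 0 0 0.085" --pt "-0.03 0 0 0 0.085" --pt "-0.04 0 0 0 0.085" --pt "-0.03 0 0 0 0.085" --pt "0 0 0 0 0.085"

```text
t: 25.4
tool_pos: [0.5734, 0.0385, 0.0261]
tcp_rot: [0.657, 3.065, 0.003]
contact_force: [1.1, -0.7, 0.1]
finger_gap: 0.0849
```

```bash
sed -i 's/tin(c,-.03)/[tin(c,a) for a in(-.02,0.)]/' tin.py; python3 tin.py
```

```text
at [0.5734 0.0385 0.0261] 1.148 F [ 1.1 -0.7  0.1] gap 0.0849 t 25.4
tcp press [[-0.1693  0.0613  0.0261]] Fpress [[-1.3  0.2  0.1]]
tin 0.76 580 cost 0.185 [[ 0.0042 -0.0022  0.    ]]
tin 0.76 580 cost 0.185 [[ 0.0038 -0.0018  0.    ]]
```

View pics/last.png

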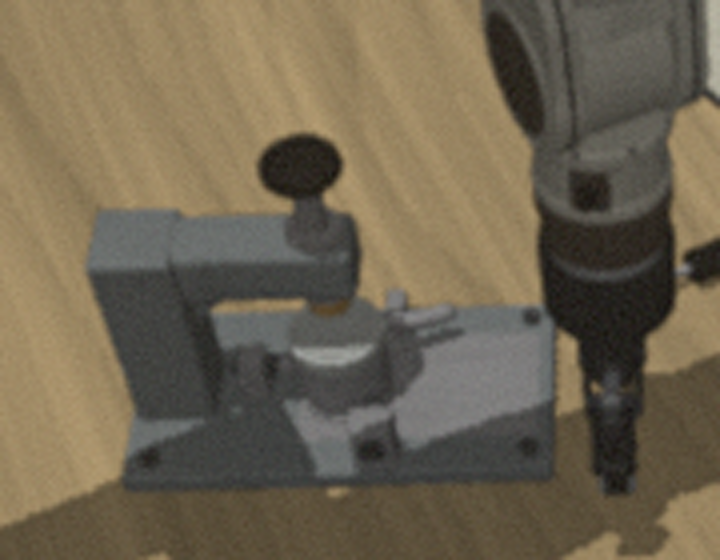

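The tin now looks home, under the die and close to the stud at about (338,370). I'll measure it again with the overarm treated as an occluder, relative to the press as this same camera sees it.

```bash
cat > seat.py <<'E'
from h import *
from cell import cams,nets
Ps=np.array([.442,.166,2.7382])
def seat():
    c=cams.read_camera("side");m=nets.silhouettes(c,"tall_tin")[0]["pixels"].astype(float)
    pm=nets.silhouettes(c,"press")[0]["pixels"].astype(float);pm=np.maximum(pm,m)
    Q,f=fit([(c,pm)],PRESS+[cyl(0,0,.03,.015,.07)],Ps);print("press side",np.round(Q,4),round(f,3))
    for Z in(Q,Ps):
        occ=render(c,Z,PRESS[1:]);T=[cyl(0,0,.03,.015,.07)]
        def cost(d):
            r=render(c,np.r_[W(Z,[d[0],d[1],0])[0][:2],0],T)*(1-occ);return 1-np.minimum(r,m).sum()/np.maximum(r,m).sum()
        r=minimize(cost,[-.003,0],method="Nelder-Mead",options=dict(initial_simplex=[[-.003,0],[.006,0],[-.003,.006]]));print("tin rel nest mm",np.round(r.x*1000,1),round(r.fun,3),"cost at x=-6,-3,0",[round(cost([a,0]),3) for a in(-.006,-.003,0,.003)])
if __name__=="__main__": seat()
E
python3 seat.py
```

```text
press side [0.4428 0.1654 2.7253] 0.058
tin rel nest mm [ 3.9 -3.6] 0.144 cost at x=-6,-3,0 [np.float64(0.355), np.float64(0.276), np.float64(0.19), np.float64(0.154)]
tin rel nest mm [ 2.6 -1.8] 0.145 cost at x=-6,-3,0 [np.float64(0.335), np.float64(0.253), np.float64(0.17), np.float64(0.16)]
```

Emit:
move_arm --pt "0.03 -0.003 0 0 0.085" --pt "0.03 0 0 0 0.085" --pt "0.03 0 0 0 0.085" --pt "0.018 0 0 0 0.085" --pt "0.005 0 0 0 0.085" --pt "0.004 0 0 0 0.085" --pt "0.003 0 0 0 0.085" --pt "0 0 0 0 0.085"

```text
t: 26.37
tool_pos: [0.4571, 0.0863, 0.0258]
tcp_rot: [0.654, 3.072, 0.001]
contact_force: [-0.5, -0.4, -0.2]
finger_gap: 0.085
```

```bash
python3 - <<'E'
from plan import *
s,p,y=now();print(np.round(W([0,0,-P[2]],p-[P[0],P[1],0]),4),"Fpress",np.round(W([0,0,-P[2]],s["contact_force"]),1),s["t"])
E
```

```text
[[-0.0436  0.0646  0.0258]] Fpress [[ 0.3  0.5 -0.2]] 26.3667
```

Emit:
move_arm --pt "0.002 0 0 0 0.085" --pt "0.002 0 0 0 0.085" --pt "0 0 0 0 0.085"

```text
t: 26.62
tool_pos: [0.453, 0.0875, 0.0254]
tcp_rot: [-0.655, -3.072, 0.0]
contact_force: [0.4, 0.1, 0.2]
finger_gap: 0.0848
```

```bash
python3 - <<'E'
from plan import *
s,p,y=now();print(np.round(W([0,0,-P[2]],p-[P[0],P[1],0]),4),"Fpress",np.round(W([0,0,-P[2]],s["contact_force"]),1),s["t"])
E
```

```text
[[-0.0394  0.0651  0.0254]] Fpress [[-0.3 -0.2  0.2]] 26.6167
```

Emit:
move_arm --pt "0.002 0 0 0 0.085" --pt "0.002 0 0 0 0.085" --pt "0 0 0 0 0.085"

```text
t: 26.87
tool_pos: [0.4488, 0.0893, 0.0253]
tcp_rot: [-0.654, -3.072, 0.0]
contact_force: [0.2, 0.1, 0.7]
finger_gap: 0.0851
```

```bash
python3 - <<'E'
from plan import *
s,p,y=now();print(np.round(W([0,0,-P[2]],p-[P[0],P[1],0]),4),"Fpress",np.round(W([0,0,-P[2]],s["contact_force"]),1),s["t"])
E
```

```text
[[-0.0348  0.0651  0.0253]] Fpress [[-0.1 -0.1  0.7]] 26.8667
```

There was no contact even at xc = -34.8 mm, beyond where it pushed before. So the tin snapped forward into the nest by itself, which agrees with the image measurement. I'll retract, rise and go above the knob.

Emit:
move_arm --pt "-0.015 0 0 0 0.085" --pt "-0.035 0 0 0 0.085" --pt "-0.04 0 0 0 0.085" --pt "0 0 -0.041 0 0.085" --pt "0 0 -0.041 0 0.085" --pt "0 0 -0.041 0 0.04" --pt "0 0 -0.041 0 0.0" --pt "0 0 -0.041 0 0.0" --pt "0 0 -0.03 0 0.0" --pt "0 0 0 0 0.0"

```text
t: 27.7
tool_pos: [0.535, 0.053, 0.2683]
tcp_rot: [0.652, 3.06, 0.007]
contact_force: [1.0, 0.5, -0.0]
finger_gap: 0.0249
```

```bash
python3 seat.py; python3 - <<'E'
from plan import *
from cell import cams,nets
for n in("top","side"):
    c=cams.read_camera(n);d=nets.silhouettes(c,"palm_knob")
    if d: print(n,d[0]["confidence"],d[0]["pixels"].sum(),ray(c,d[0]["point"],.208))
plan([(P[0],P[1],.245,P[2]-np.pi/2,0)],vmax=.035)
E
```

```text
press side [0.4412 0.1656 2.7185] 0.05
tin rel nest mm [ 1.3 -0.8] 0.138 cost at x=-6,-3,0 [np.float64(0.314), np.float64(0.23), np.float64(0.145), np.float64(0.175)]
tin rel nest mm [1.3 0.3] 0.142 cost at x=-6,-3,0 [np.float64(0.333), np.float64(0.252), np.float64(0.162), np.float64(0.158)]
side 0.92 303 [0.43433444 0.13849911 0.208     ]
at [0.5305 0.0526 0.2585] 1.151 F [-0.4 -0.7  0.2] gap -0.0002 t 28.05
5 [[0.0249, 0.0131, 0.0027, -0.0007, 0.0], [0.0249, 0.0131, 0.0027, -0.0007, 0.0], [0.0249, 0.0131, 0.0027, -0.0007, 0.0], [0.0249, 0.0131, 0.0027, -0.0007, 0.0], [0.0249, 0.0131, 0.0027, -0.0007, 0.0]]
```

Emit:
move_arm --pt "0.025 0.013 0 0 0" --pt "0.025 0.013 0 0 0" --pt "0.025 0.013 0 0 0" --pt "0.025 0.013 0 0 0" --pt "0.025 0.013 0 0 0" --pt "0 0 0.015 0 0" --pt "0 0 0 0 0" --pt "0 0 0 0 0"

```text
t: 28.72
tool_pos: [0.4428, 0.1627, 0.2442]
tcp_rot: [-0.653, -3.07, 0.003]
contact_force: [0.2, -0.3, 0.3]
finger_gap: 0.0003
```

```bash
python3 - <<'E'
from plan import *
s,p,y=now();plan([(P[0],P[1],.214,P[2]-np.pi/2,0)]);print(np.round(W([0,0,-P[2]],p-[P[0],P[1],0]),4))
E
```

```text
at [0.4428 0.1627 0.2442] 1.152 F [ 0.2 -0.3  0.3] gap 0.0003 t 28.72
1 [[-0.0004, 0.0004, 0.0302, -0.003, 0.0]]
[[0.0004 0.0004 0.2442]]
```

Centred over the knob; pressing down in stages.

Emit:
move_arm --pt "0 0 0.015 0 0" --pt "0 0 0.01 0 0" --pt "0 0 0.006 0 0" --pt "0 0 0.005 0 0" --pt "0 0 0.005 0 0" --pt "0 0 0.004 0 0" --pt "0 0 0.004 0 0" --pt "0 0 0 0 0"

```text
t: 29.38
tool_pos: [0.4441, 0.1625, 0.1963]
tcp_rot: [0.655, 3.072, -0.001]
contact_force: [-0.4, -2.5, 3.8]
finger_gap: -0.0002
```

Emit:
move_arm --pt "0 0 0.003 0 0" --pt "0 0 0.003 0 0" --pt "0 0 0.002 0 0" --pt "0 0 0.002 0 0" --pt "0 0 0 0 0"

```text
t: 29.8
tool_pos: [0.4445, 0.163, 0.1896]
tcp_rot: [0.654, 3.069, 0.002]
contact_force: [-5.6, -4.3, 20.7]
finger_gap: -0.0002
```

The die met the lid at 22 mm of travel with about 20 N, so the stamp is made. I'll hold briefly, then let the knob rise gently.

Emit:
move_arm --pt "0 0 0 0 0" --pt "0 0 -0.005 0 0" --pt "0 0 -0.008 0 0" --pt "0 0 -0.01 0 0" --pt "0 0 -0.015 0 0" --pt "0 0 -0.02 0 0" --pt "0 0 -0.03 0 0" --pt "-0.03 0 -0.02 0 0" --pt "-0.04 0 0 0 0" --pt "-0.04 0 0 0 0"

```text
t: 30.63
tool_pos: [0.5459, 0.1189, 0.2968]
tcp_rot: [0.65, 3.07, 0.005]
contact_force: [0.6, 1.7, 0.1]
finger_gap: -0.0003
```

Emit:
move_arm --pt "-0.03 -0.04 0 0 0" --pt "0 -0.04 0 0 0" --pt "0 -0.04 0 0 0" --pt "0 0 0 0 0" --pt "0 0 0 0 0"

```text
t: 31.05
tool_pos: [0.5205, 0.0031, 0.2942]
tcp_rot: [-0.66, -3.071, -0.002]
contact_force: [0.8, -0.1, 0.0]
finger_gap: -0.0003
```

```bash
python3 seat.py; python3 - <<'E'
from plan import *
from cell import cams,nets
s,p,y=now();plan([])
o=[]
for n in("side","top"):
    c=cams.read_camera(n);o.append(c["image"][:,:,::-1])
    for q in("palm_knob","jar","screwdriver","flat_tin_a"):
        print(n,q,[(np.round(d["point"],1).tolist(),round(d["confidence"],2),int(d["pixels"].sum())) for d in nets.silhouettes(c,q)[:2]])
v=np.vstack([cv2.resize(o[0][75:195,90:300],(800,457),interpolation=cv2.INTER_CUBIC)]);w=np.zeros((143,800,3),np.uint8)
w[:, :191]=cv2.resize(o[0],(191,143));w[:,200:391]=cv2.resize(o[1],(191,143))
cv2.imwrite("pics/final.png",np.vstack([v,w]))
E
```

```text
press side [0.4416 0.166  2.7249] 0.067
tin rel nest mm [ 2.3 -2.7] 0.139 cost at x=-6,-3,0 [np.float64(0.328), np.float64(0.248), np.float64(0.161), np.float64(0.156)]
tin rel nest mm [ 2.7 -2.7] 0.137 cost at x=-6,-3,0 [np.float64(0.34), np.float64(0.259), np.float64(0.171), np.float64(0.15)]
at [0.5213 0.0055 0.2944] 1.152 F [0.  0.7 0.8] gap -0.0001 t 31.2
side palm_knob [([165.8, 107.7], 0.81, 382)]
side jar [([290.0, 160.3], 0.63, 763)]
side screwdriver [([271.8, 123.9], 0.57, 322)]
side flat_tin_a [([254.2, 338.2], 0.72, 844), ([276.2, 286.5], 0.65, 693)]
top palm_knob []
top jar [([222.3, 152.7], 0.73, 553)]
top screwdriver []
top flat_tin_a [([368.9, 259.4], 0.94, 520), ([342.0, 225.5], 0.75, 479)]
```

View pics/final.png

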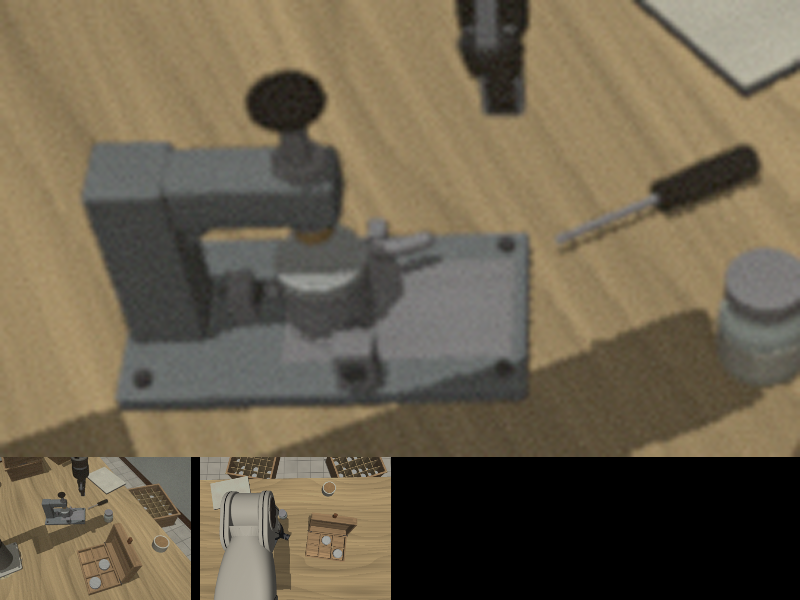

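The final picture shows the tin upright against the stud at about (275,290), the knob back up at (285,100), the lid open, and the gripper clear. The jar, screwdriver and flat tins are where they were.

```bash
python3 -c "
from cell import order
print(order.close_job())"
```

```text
the job is handed in; nothing more can be done
None
```

I did the whole job and handed it in at about 31 s of robot time; the hand-in gave no verdict. The lid was opened onto its stop, and the tall tin was stood on the bed and let go. It was then pushed past the roller and the die was pressed on its lid. At full press I read about 20 N, with the die meeting the lid at 22 mm of knob travel, as expected.

**The push:** it took three tries. The first, central push lifted and probably tipped the tin slightly, and the second was off-centre. Each time the tin slid back to about x = -45 mm. The third, with the finger's flat side, took it past the roller. On a re-check the finger met nothing, even beyond where the tin had stopped it before, so the tin had snapped home.

**Last checks:**
- **Scene:** the final picture shows the tin upright against the stud, the knob back up, the lid leaning open and the gripper clear. The flat tins, jar and screwdriver were found within a few pixels of where they were; the top camera no longer saw the screwdriver, because the arm hid it.
- **Tin position:** the camera measurements disagreed a little. They put the tin about 1.5 mm from the nest centre before stamping and 3.5 to 4 mm after, towards the stud and the rod, where it cannot go further. I took the difference as camera and outline error.
- **Not measured:** the contact forces on rod, stud and roller can't be read directly, so the tin being home rests on the picture and the push re-check.

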